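# Sort the film cores and hold the docket clip open

## Task

Two stray film cores lie on the splicing table: first put each one on the free peg of the row whose cores are as tall as it is, seated flat on the board and let go. Then squeeze the red spring clip's handles to spread its jaws, lift it and hold it gaping round the free upright edge of the yellow card of the tall row, one jaw on either side, tips about 15 mm in past the edge and the card touched by neither, so that I can slip a docket in. Finish while still holding the clip open there, off the table, and do not disturb the brass weight, loupe or pencil pot.

Things in the scene. Friction and masses are not known exactly. Their poses are not given: they have to be found in the camera images.
- tall_row: row for 35 mm cores: fixed wooden board 70 x 210 mm, top 12 mm up, with 3 steel pegs (18 mm thick, 11 mm tall, tapered) at y = -60, 0, +60 mm; the first two carry grey cores 35 mm tall, that at +60 is free. An upright yellow card stands in a small clamp at y = -103, in the y-z plane. Origin: underside, below the middle peg; z up. The two rows lie one behind the other, in either order
- low_row: row for 16 mm cores: fixed wooden board 70 x 210 mm, top 12 mm up, with 3 steel pegs (18 mm thick, 11 mm tall, tapered) at y = -60, 0, +60 mm; the first two carry grey cores 16 mm tall, that at +60 is free. An upright blue card stands in a small clamp at y = -103, in the y-z plane. Origin: underside, below the middle peg; z up. The two rows lie one behind the other, in either order
- tall_row_peg (a point): foot of the tall row's free peg, on its axis at the board's top (12 mm above the table): where the origin of the tall core belongs
- low_row_peg (a point): foot of the low row's free peg, on its axis at the board's top (12 mm above the table): where the origin of the low core belongs
- tall_row_card_edge (a point): middle of the free upright edge of the yellow card. Axes as the board's: x across the card, +y from the edge into the card, z up. The card is 2.6 mm thick and spans 14 to 92 mm above the table; 40 mm of it overhang the board's end, with only the table below
- tall_core: loose grey plastic film core, a plain ring 50 mm outside, 26 mm bore, 35 mm tall, lying flat with its bore upright. Origin: centre of its underside; z along the bore
- low_core: loose grey plastic film core, a plain ring 50 mm outside, 26 mm bore, 16 mm tall, lying flat with its bore upright. Origin: centre of its underside; z along the bore
- clip: red spring clip of the clothes-peg kind, 65 g, lying with its hinge upright, 36 mm tall. Origin: hinge axis, at the underside; z up. Shut, +x points along the jaws (46 mm long); the handles run back to x = -43, splayed 0.25 rad each side of -x: over their outsides 33 mm at x = -25, 41 mm at the ends. Frame of the +y half: turns +0.25 rad from the middle line as it opens
- clip_jaw (a joint): opening angle of the clip between its halves: 0 shut by the spring, 0.5 rad fully open (firm stop). Opened by squeezing the handles' outer faces together, about 10 N each at 25 to 30 mm behind the hinge. Fully open the handles are parallel, 20 mm over their outsides, and the jaws stand 0.25 rad either side of the middle line, tips gaping 21 mm
- clip_tip_a (a point): tip of the clip's +y jaw: 42 mm from the hinge, on its inner side, at half height (18 mm above the underside)
- clip_tip_b (a point): tip of the clip's -y jaw: the same point on the other half
- weight: brass weight with a knob, 48 mm wide, 56 mm tall; bystander, to be left alone. Origin: centre of its underside
- loupe: amber glass loupe on a black foot, 48 mm wide, 38 mm tall; bystander, to be left alone. Origin: centre of its underside
- pencil_pot: silver pot, 60 mm wide, 90 mm tall, with grease pencils up to 140 mm; bystander, to be left alone. Origin: centre of its underside
- tall_row_card: the yellow card itself, 65 x 78 x 2.6 mm, fixed on the tall row. Origin: middle of its lower edge, 14 mm above the table; axes as the board's

How it is judged:
On the way, in this order (a step that is already met when the one before it is completed fails the run):
1. both stray cores seated flat on the free pegs of their matching rows and let go (distance between tall_core and tall_row_peg below 0.007 m and angle between each of tall_core, low_core's own z axis and vertical below 0.08 rad and linear speed of each of tall_core, low_core below 0.02 m/s and contact force between each of tall_core, low_core and the fingers below 0.1 N and distance between low_core and low_row_peg below 0.007 m), for 0.2 s.
2. the clip held spread open, clear of the table (value of joint clip_jaw above 0.33 rad and height (world z) of clip above 0.008 m and contact force between clip and the fingers above 2 N), for 0.2 s.
At the end, for the whole second after the job is handed in: Cores flat, at rest and free on their rows' pegs (7 mm). Clip gripped, over 0.33 rad open, still, 8 mm or more off the table, touching no card or board; tips on opposite sides of the yellow card, 3-25 mm from its mid-plane, 6-34 mm in past the edge, within 32 mm of its mid-height (all of step 1 and all of step 2 and ((x of clip_tip_a in the frame of tall_row_card_edge between 0.003 and 0.025 m and x of clip_tip_b in the frame of tall_row_card_edge between -0.025 and -0.003 m) or (x of clip_tip_b in the frame of tall_row_card_edge between 0.003 and 0.025 m and x of clip_tip_a in the frame of tall_row_card_edge between -0.025 and -0.003 m)) and y of clip_tip_a in the frame of tall_row_card_edge between 0.006 and 0.034 m and z of clip_tip_a in the frame of tall_row_card_edge between -0.032 and 0.032 m and y of clip_tip_b in the frame of tall_row_card_edge between 0.006 and 0.034 m and z of clip_tip_b in the frame of tall_row_card_edge between -0.032 and 0.032 m and contact force between clip and tall_row below 0.3 N and linear speed of clip below 0.02 m/s and contact force between clip and tall_row_card below 0.3 N); the arm keeps its last pose, push and grip.
It fails at once if the weight moved by more than 15 mm (distance of weight from where it was at the start of the episode above 0.015 m).
It fails at once if the loupe moved by more than 15 mm (distance of loupe from where it was at the start of the episode above 0.015 m).
It fails at once if the pencil pot moved by more than 15 mm (distance of pencil_pot from where it was at the start of the episode above 0.015 m).
It also fails if it takes over 67 s, if anything falls off the work surface, if the arm or the gripper's body presses on something with over 40 N, if the wrist force passes 120 N, or if a joint passes its speed limit or range.

## Robot

A 6-joint arm with a two-finger parallel gripper is mounted at the origin on the work surface. World frame = base frame: x ahead of the robot, y to its left, z up, the work surface at z = 0. Lengths are in m, angles in rad, forces in N, time in s.
With the tool pointing down it reaches from about 0.35 to 0.8 m from the base axis. Payload 7.3 kg.
Tool frame: the origin (TCP) lies between the finger pads; the fingertips stand 25 mm ahead of it and the grasp point (between the pads) lies 6 mm ahead of it (r.tip_extent is the distance from the TCP to the fingertips, in m); z points along the fingers, y is the direction in which the jaws open and shut (so a half turn about z gives the same grasp; the last joint's range is limited). The gripper opens to 85 mm and grips with 20 to 120 N. Pads are 22 mm wide; open, the fingers measure 114 mm over their backs; the gripper's body (76 mm by 85 mm) begins 54 mm behind the grasp point. The pads swing forward as they close: fully open they stand 13 mm farther back than shut.
Start: joints at [-1.404, 0.342, 1.524, -0, 1.275, -0.146], TCP at [0.162, -0.5, 0.23] pointing down, gripper open.
Joint ranges: [-2.53, 2.53], [-0.77, 2.02], [0.04, 2.7], [-1, 4.14], [0.28, 2.66], [-3.11, 3.11]. Speed limits (rad/s): [2.57, 2.57, 3.14, 3.14, 3.14, 3.14].

## Interface

Orientations are given as a unit quaternion [x, y, z, w].
In Python, from workcell import r, command_gripper, optics gives the robot as it stands. The module is installed in compiled form; this text tells all that it offers. Calls block until the motion is done:
- r.reach(position, orientation): joint-space move of the TCP to a pose.
- r.move_straight(position, orientation=None, speed=0.15, max_force=None): straight line of the TCP; orientation=None keeps the orientation; speed is the mean speed in m/s. With max_force (N) it stops when the force on the tool has changed by that much, and returns True; else False.
- r.movej(angles): joint-space move.
- command_gripper(opening, force=None): finger opening in m; force is the grip in N (None keeps the last); returns when the fingers have stopped.
- r.hold(seconds).
- r.solve_ik(position, orientation): joint angles nearest the present ones, or None.
- r.read_state(): the state.
- optics.get_image(name): name is "scene" or "top" or "wrist"; returns (picture, depth): 420x560x3 uint8, red, green, blue; 420x560 float32, m along the optical axis (not along the pixel's ray), 0 where there is no reading.
- optics.camera_model(name): a dict with "K" (3x3 intrinsics, pixels), "R" (3x3) and "t" (3): a world point X has camera coordinates R X + t; the wrist camera has in their place "tool_from_camera" (4x4, takes a point from camera to tool coordinates, whose origin is the TCP and whose axes are the flange's). Camera axes: x right, y down, z forward; pixel columns grow to the right and rows downward; lengths in m; the calibration is good to about 2 mm. A picture is of the moment at which its call begins: read the wrist's pose just before it. camera_model takes no time and is no camera call.
A pose or a line that the arm cannot do raises r.PlanningError and nothing moves.
- r.finish_job(): hands the job in, once; it reports no verdict.
The state is a dict: "time_s": time; "joint_positions": joint angles; "dq": joint speeds; "tau": joint torques, N m; "eef_pos": TCP position; "eef_rot": TCP orientation; "contact_force": force on the tool from outside, world axes, zero at the start; "torque": the same for the moment, N m; "grip_width": finger opening in m.
Only numpy, scipy, OpenCV 4.12 (cv2) and the standard library are available. Lean on these libraries where they do the work, as an engineer would, in place of code of your own. Each camera call takes 0.05 s, during which the arm holds its last target.

## Working session

There is one attempt and no reset: what is moved stays moved. The work goes in short steps, each a Python script; the robot and the scene stay as the last script left them, time stands still between calls to the robot, and variables do not carry over. Pictures are saved under pics/ and viewed, and the job is handed in when it is done.

```bash
mkdir -p pics; ls; python3 - <<'E'
from workcell import r, command_gripper, optics
import cv2, numpy as np
for n in ["scene","top","wrist"]:
    p,d=optics.get_image(n); cv2.imwrite(f"pics/{n}0.png",p[:,:,::-1]); np.savez(f"{n}0.npz",p=p,d=d)
    m=optics.camera_model(n); print(n,{k:np.round(v,4).tolist() for k,v in m.items()}, (d>0).mean())
s=r.read_state(); print(s, r.tip_extent)
E
```

```text
pics
scene {'K': [[412.1569, 0.0, 277.9386], [0.0, 412.1569, 207.2546], [0.0, 0.0, 1.0]], 'R': [[0.4273, 0.904, -0.0117], [0.7733, -0.3722, -0.5133], [-0.4684, 0.2103, -0.8581]], 't': [-0.3288, -0.431, 1.2836]} 0.9959311224489796
top {'K': [[421.6102, 0.0, 275.5161], [0.0, 421.6102, 207.897], [0.0, 0.0, 1.0]], 'R': [[-0.0105, -0.9999, -0.0027], [-0.9834, 0.0108, -0.1813], [0.1814, 0.0008, -0.9834]], 't': [0.0384, 0.6185, 0.9241]} 0.9960034013605442
wrist {'K': [[352.6371, 0.0, 278.7182], [0.0, 352.6371, 212.3863], [0.0, 0.0, 1.0]], 'tool_from_camera': [[0.0003, -0.9587, -0.2845, 0.0729], [1.0, 0.0001, 0.0008, -0.0002], [-0.0007, -0.2845, 0.9587, -0.1434], [0.0, 0.0, 0.0, 1.0]]} 0.9959268707482993
{'time_s': 0.15, 'joint_positions': array([-1.40403852e+00,  3.42574556e-01,  1.52473688e+00,  4.85762423e-06,
        1.27537246e+00, -1.45992323e-01]), 'dq': array([ 0.00198148, -0.00069016, -0.00352832, -0.00014726,  0.00225798,
        0.00027608]), 'tau': array([ 4.93891312e-04, -4.33907676e+01, -2.46148396e+01, -2.66497809e-04,
        5.67948155e-03, -1.73159759e-06]), 'eef_pos': array([ 0.1615121 , -0.49925988,  0.22910063]), 'eef_rot': array([ 9.87798278e-01,  1.55737809e-01, -3.34187116e-06, -5.45616980e-04]), 'contact_force': array([-0.02110424,  0.58031642, -0.08871898]), 'torque': array([ 0.04802934, -0.01725936,  0.01500259]), 'grip_width': 0.0854394993053467} 0.025
```

View pics/scene0.png

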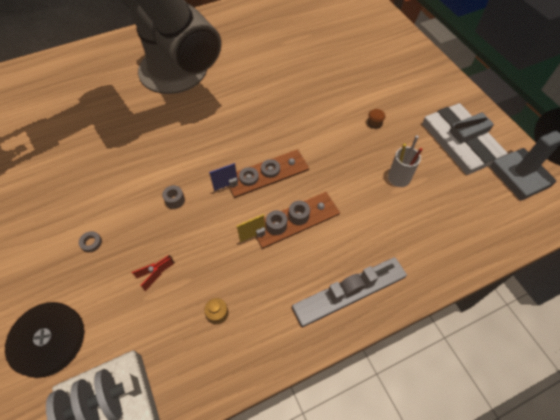

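View pics/top0.png

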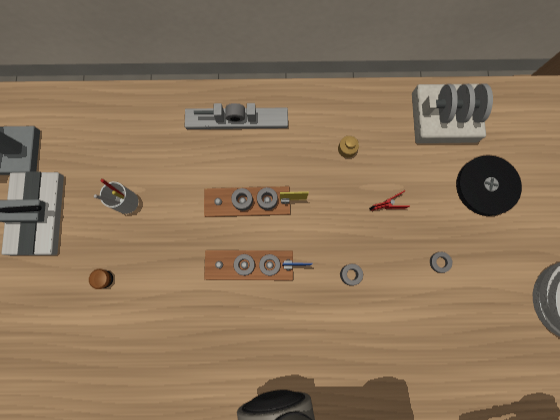

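View pics/wrist0.png

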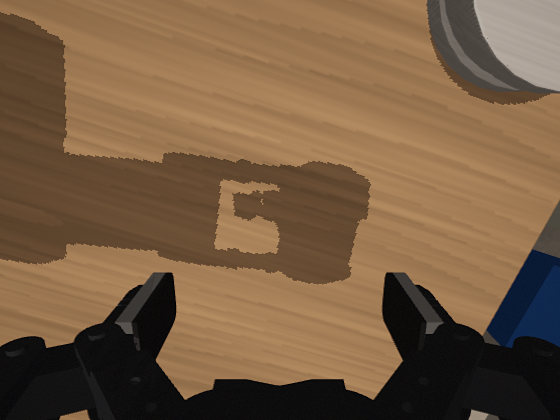

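```bash
cat > h.py <<'E'
import numpy as np, cv2
from workcell import r, command_gripper, optics
def ray(name,uv,M=None):
    m=M or optics.camera_model(name); uv=np.atleast_2d(uv).astype(float)
    d=np.c_[uv,np.ones(len(uv))]@np.linalg.inv(m["K"]).T
    return -m["R"].T@m["t"], d@m["R"]
def onplane(name,uv,z,M=None):
    c,d=ray(name,uv,M); s=(z-c[2])/d[:,2]; return c+d*s[:,None]
def wristmodel(st):
    from scipy.spatial.transform import Rotation as R
    m=optics.camera_model("wrist"); T=np.eye(4); T[:3,:3]=R.from_quat(st["eef_rot"]).as_matrix(); T[:3,3]=st["eef_pos"]
    W=np.linalg.inv(T@m["tool_from_camera"]); return {"K":m["K"],"R":W[:3,:3],"t":W[:3,3]}
E
python3 - <<'E'
import numpy as np,cv2
p=np.load("top0.npz")["p"][:,:,::-1]
a=cv2.resize(p[130:290,190:460],None,fx=2.9,fy=2.9,interpolation=cv2.INTER_CUBIC); cv2.imwrite("pics/topz.png",a)
p=np.load("scene0.npz")["p"][:,:,::-1]
a=cv2.resize(p[140:330,70:350],None,fx=2.8,fy=2.8,interpolation=cv2.INTER_CUBIC); cv2.imwrite("pics/scenez.png",a)
E
```

```text
(no output)
```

View pics/topz.png

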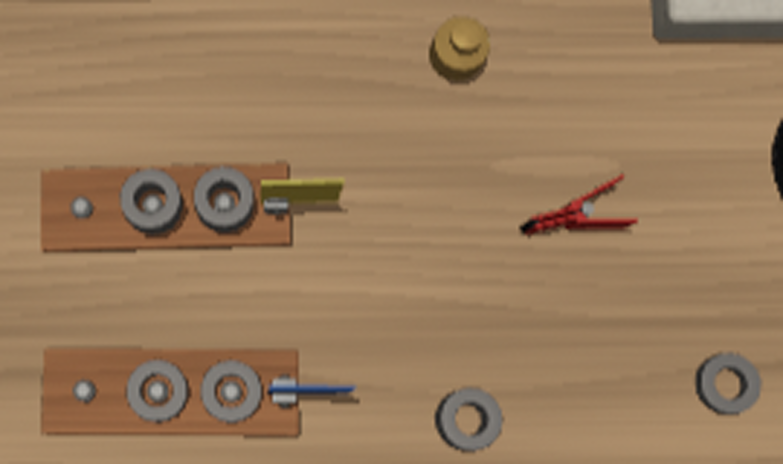

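View pics/scenez.png

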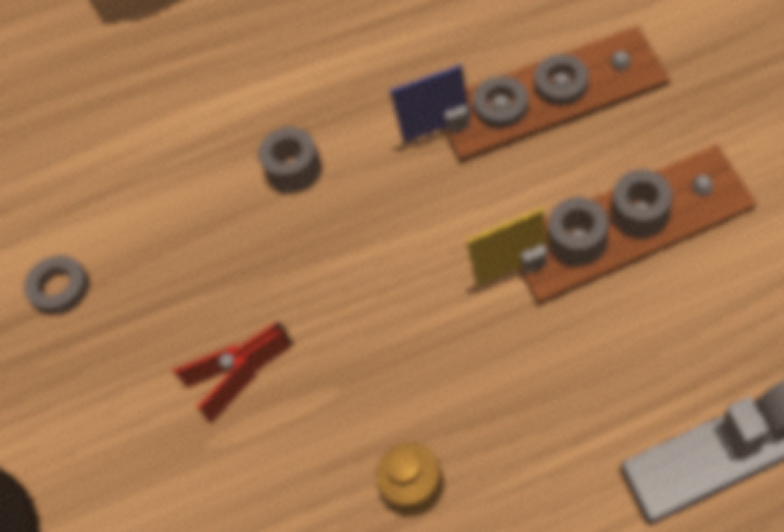

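Top view shows the tall row behind (yellow card, x larger), the low row in front. The two loose cores are at about (352,274) and (441,262), and the clip is at about (390,201) with its jaws pointing at the cards. Next: coarse positions.

```bash
python3 - <<'E'
from h import *
z=np.load("top0.npz"); p,d=z["p"],z["d"]
m=optics.camera_model("top")
v,u=np.mgrid[:420,:560]
P=np.dstack([(u-m["K"][0,2])/m["K"][0,0]*d,(v-m["K"][1,2])/m["K"][1,1]*d,d])
W=(P-m["t"])@m["R"]
np.save("W.npy",W)
for n,(u0,u1,v0,v1) in dict(coreA=(335,370,258,292),coreB=(425,458,247,278)).items():
    w=W[v0:v1,u0:u1].reshape(-1,3); h=np.percentile(w[:,2],[5,50,90,98]); 
    t=w[w[:,2]>np.percentile(w[:,2],97)-0.006]
    c,rad=cv2.minEnclosingCircle((t[:,:2]*1000).astype(np.float32)); print(n,h,c,rad,len(t))
hsv=cv2.cvtColor(p,cv2.COLOR_RGB2HSV)
red=((hsv[...,0]<6)|(hsv[...,0]>174))&(hsv[...,1]>150)&(hsv[...,2]>60)&(u>365)&(u<415)&(v>185)&(v<216)
w=W[red]; print("clip",w.shape,np.percentile(w,[2,50,98],axis=0).round(3))
yel=(abs(hsv[...,0].astype(int)-28)<8)&(hsv[...,1]>170)&(u>270)&(u<320)&(v>180)&(v<215)
w=W[yel]; print("yel",w.shape,np.percentile(w,[2,50,98],axis=0).round(3))
blu=(abs(hsv[...,0].astype(int)-115)<10)&(hsv[...,1]>100)&(u>280)&(u<320)&(v>255)&(v<275)
w=W[blu]; print("blu",w.shape,np.percentile(w,[2,50,98],axis=0).round(3))
for n,(u0,u1,v0,v1) in dict(weight=(335,362,133,162),pot=(92,140,176,218),loupe=(85,116,264,292)).items():
    w=W[v0:v1,u0:u1].reshape(-1,3); t=w[w[:,2]>0.02]; print(n,t.mean(0).round(3),t[:,2].max())
# board by colour
br=(hsv[...,0]<12)&(hsv[...,1]>120)&(u>195)&(u<300)&(v>180)&(v<285)
for lo,hi in((180,220),(245,285)):
    mk=(br&(v>lo)&(v<hi)).astype(np.uint8)
    cs,_=cv2.findContours(mk,0,2); c=max(cs,key=cv2.contourArea); 
    q=onplane("top",c.reshape(-1,2),0.012)[:,:2]; print(cv2.minAreaRect((q*1000).astype(np.float32)))
# pegs
for uv in ((218,201),(219,265)): print("peg",onplane("top",uv,0.023).round(4), W[uv[1],uv[0]].round(3))
E
```

```text
coreA [-0.00196535  0.00181927  0.03600228  0.0381878 ] (457.7283020019531, -67.79125213623047) 100.18609619140625 272
coreB [-0.00187104  0.00175961  0.01730293  0.01933416] (471.0556945800781, -176.05657958984375) 209.21485900878906 257
clip (190, 3) [[ 0.621 -0.283  0.001]
 [ 0.626 -0.238  0.029]
 [ 0.661 -0.202  0.04 ]]
yel (21, 3) [[ 0.523 -0.037  0.029]
 [ 0.647 -0.005  0.054]
 [ 0.648  0.027  0.645]]
blu (30, 3) [[ 0.488 -0.043  0.038]
 [ 0.489 -0.012  0.061]
 [ 0.489  0.016  0.076]]
weight [ 0.768 -0.143  0.062] 1.0210184788194796
pot [0.645 0.393 0.085] 1.0210184788194796
loupe [0.462 0.438 0.044] 1.0210184788194796
((620.2977294921875, 114.55593872070312), (2.4314041137695312, 0.0), -90.62566375732422)
((479.3854675292969, -5.733307361602783), (0.0, 0.0), 0.0)
peg [[0.6435 0.1705 0.023 ]] [0.643 0.17  0.025]
peg [[0.4901 0.166  0.023 ]] [0.49  0.165 0.027]
```

```bash
python3 - <<'E'
from h import *
print("A",onplane("top",(352,274),.02).round(3),"B",onplane("top",(441,262),.01).round(3),"clip",onplane("top",(386,204),.036).round(3))
print("ycard", onplane("top",[(281,195),(308,195)],.09).round(3))
from scipy.spatial.transform import Rotation as R
s=r.read_state(); q0=s["joint_positions"]
def quat(yaw): return (R.from_euler("z",yaw)*R.from_quat([1,0,0,0])).as_quat()
for y in (-np.pi/2,0,np.pi/2):
  for pos in ((.43,-.13,.2),(.44,-.3,.1),(.64,.17,.05),(.49,.166,.05),(.63,-.26,.05),(.65,-.1,.06)):
    j=r.solve_ik(pos,quat(y)); print(round(y,2),pos,None if j is None else np.round(j,2))
E
```

```text
A [[ 0.466 -0.146  0.02 ]] B [[ 0.492 -0.361  0.01 ]] clip [[ 0.629 -0.231  0.036]]
ycard [[ 0.642  0.019  0.09 ]
 [ 0.641 -0.042  0.09 ]]
-1.57 (0.43, -0.13, 0.2) [-0.46  0.23  1.77 -0.    1.14  2.68]
-1.57 (0.44, -0.3, 0.1) [-0.74  0.49  1.68 -0.    0.97  2.4 ]
-1.57 (0.64, 0.17, 0.05) [ 0.14  0.76  1.32 -0.    1.06 -3.  ]
-1.57 (0.49, 0.166, 0.05) [ 0.18  0.55  1.77 -0.    0.83 -2.96]
-1.57 (0.63, -0.26, 0.05) [-0.5   0.79  1.25 -0.    1.1   2.64]
-1.57 (0.65, -0.1, 0.06) [-0.27  0.74  1.33 -0.    1.08  2.87]
0 (0.43, -0.13, 0.2) [-0.46  0.23  1.77 -0.    1.14  1.11]
0 (0.44, -0.3, 0.1) [-0.74  0.49  1.68 -0.    0.97  0.83]
0 (0.64, 0.17, 0.05) [ 0.14  0.76  1.32 -0.    1.06  1.71]
0 (0.49, 0.166, 0.05) [ 0.18  0.55  1.77 -0.    0.83  1.75]
0 (0.63, -0.26, 0.05) [-0.5   0.79  1.25 -0.    1.1   1.07]
0 (0.65, -0.1, 0.06) [-0.27  0.74  1.33 -0.    1.08  1.3 ]
1.57 (0.43, -0.13, 0.2) [-0.46  0.23  1.77 -0.    1.14 -0.46]
1.57 (0.44, -0.3, 0.1) [-0.74  0.49  1.68 -0.    0.97 -0.74]
1.57 (0.64, 0.17, 0.05) [ 0.14  0.76  1.32 -0.    1.06  0.14]
1.57 (0.49, 0.166, 0.05) [ 0.18  0.55  1.77 -0.    0.83  0.18]
1.57 (0.63, -0.26, 0.05) [-0.5   0.79  1.25 -0.    1.1  -0.5 ]
1.57 (0.65, -0.1, 0.06) [-0.27  0.74  1.33 -0.    1.08 -0.27]
```

```bash
cat >> h.py <<'E'
from scipy.spatial.transform import Rotation as R
def quat(yaw): return (R.from_euler("z",yaw)*R.from_quat([1,0,0,0])).as_quat()
Q=quat(np.pi/2)
def snap(tag):
    s=r.read_state(); p,d=optics.get_image("wrist"); M=wristmodel(s)
    np.savez(f"w_{tag}.npz",p=p,d=d,K=M["K"],R=M["R"],t=M["t"]); cv2.imwrite(f"pics/w_{tag}.png",p[:,:,::-1]); return s
def load(tag):
    z=np.load(f"w_{tag}.npz"); return z["p"],z["d"],{k:z[k] for k in "KRt"}
E
python3 - <<'E'
from h import *
for tag,pos in dict(v1=(.50,-.42,.2),v2=(.56,-.24,.25),v3=(.57,-.1,.25),v4=(.57,.08,.25)).items():
    r.reach(pos,Q); s=snap(tag); print(tag,s["time_s"],s["eef_pos"].round(4))
E
python3 -c "
import cv2,numpy as np
a=[cv2.resize(cv2.imread(f'pics/w_v{i}.png'),(400,300),interpolation=cv2.INTER_AREA) for i in (1,2,3,4)]
cv2.imwrite('pics/mont.png',np.vstack([np.hstack(a[:2]),np.hstack(a[2:])]))"
```

```text
v1 1.4667 [ 0.499  -0.4209  0.2002]
v2 2.3167 [ 0.5595 -0.2413  0.2498]
v3 2.9833 [ 0.57   -0.1008  0.2497]
v4 3.7833 [0.5704 0.0784 0.2499]
```

View pics/mont.png

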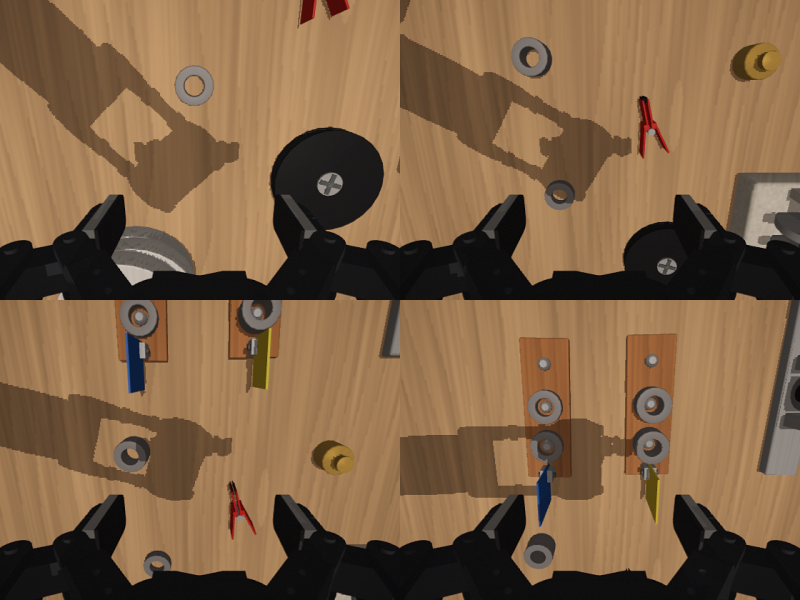

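The montage shows core B in v1 at about (271,119) full-scale, core A and the clip in v2, and both rows with their pegs and cards in v4. Now I'll fit precisely: top-face circles for the cores and pegs, and edges for the boards and card.

```bash
cat >> h.py <<'E'
def cloud(d,M):
    v,u=np.mgrid[:d.shape[0],:d.shape[1]]
    K=M["K"]; P=np.dstack([(u-K[0,2])/K[0,0]*d,(v-K[1,2])/K[1,1]*d,d]); W=(P-M["t"])@M["R"]; W[d<=0]=-1; return W
def topdisc(tag,xy,rad,z,tol=.004):
    """top face at height z near xy: mask by depth, outer contour -> circle on plane z"""
    p,d,M=load(tag); W=cloud(d,M)
    mk=(np.hypot(W[...,0]-xy[0],W[...,1]-xy[1])<rad)&(abs(W[...,2]-z)<tol)
    cs,_=cv2.findContours(mk.astype(np.uint8),cv2.RETR_EXTERNAL,cv2.CHAIN_APPROX_NONE)
    c=max(cs,key=cv2.contourArea).reshape(-1,2); q=onplane("",c,z,M)[:,:2]
    A=np.c_[2*q,np.ones(len(q))]; s=np.linalg.lstsq(A,(q**2).sum(1),rcond=None)[0]
    R0=np.sqrt(s[2]+s[0]**2+s[1]**2); return s[:2].round(4),R0.round(4),(np.hypot(*(q-s[:2]).T)-R0).std().round(4),np.median(W[mk][:,2]).round(4),mk.sum()
E
python3 - <<'E'
from h import *
for t in("v1","v2"): print("B",t,topdisc(t,(.492,-.361),.05,.016))
for t in("v2","v3"): print("A",t,topdisc(t,(.466,-.146),.05,.035))
for n,y0 in(("low",.49),("tall",.6435)):
    h=.028 if n=="low" else .047
    for t in("v4",):
        print(n,t,"peg",topdisc(t,(y0,.168),.02,.023,.003))
        for yy in(.108,.048): print("  core",topdisc(t,(y0,yy),.035,h))
E
```

```text
B v1 (array([ 0.493 , -0.3591]), np.float64(0.0241), np.float64(0.0003), np.float64(0.015), np.int64(1762))
B v2 (array([ 0.4936, -0.3577]), np.float64(0.0243), np.float64(0.0004), np.float64(0.0149), np.int64(941))
A v2 (array([ 0.4667, -0.1434]), np.float64(0.0242), np.float64(0.0003), np.float64(0.0339), np.int64(1637))
A v3 (array([ 0.4669, -0.1421]), np.float64(0.0242), np.float64(0.0003), np.float64(0.0339), np.int64(1188))
low v4 peg (array([0.4929, 0.1686]), np.float64(0.006), np.float64(0.0006), np.float64(0.0216), np.int64(136))
  core (array([0.4922, 0.109 ]), np.float64(0.0242), np.float64(0.0003), np.float64(0.0268), np.int64(1338))
  core (array([0.4911, 0.0495]), np.float64(0.0242), np.float64(0.0003), np.float64(0.0269), np.int64(1216))
tall v4 peg (array([0.6444, 0.173 ]), np.float64(0.006), np.float64(0.0005), np.float64(0.0218), np.int64(139))
  core (array([0.6453, 0.1135]), np.float64(0.0242), np.float64(0.0003), np.float64(0.046), np.int64(1587))
  core (array([0.6463, 0.054 ]), np.float64(0.0242), np.float64(0.0003), np.float64(0.046), np.int64(1332))
```

```bash
python3 - <<'E'
from h import *
b=(.493,-.3585)
r.reach((*b,.12),Q)
r.move_straight((*b,.027),speed=.15,max_force=15)
print(r.read_state()["eef_pos"])
print(command_gripper(.04,25)); s=r.read_state(); print(s["grip_width"],s["eef_pos"],s["contact_force"])
r.move_straight((*b,.18),speed=.3); s=r.read_state(); print(s["grip_width"],s["time_s"])
r.reach((.4929,.1686,.18),Q); 
r.move_straight((.4929,.1686,.09),speed=.2)
snap("hold1"); s=r.read_state(); print(s["grip_width"],s["eef_pos"],s["time_s"])
p,d=optics.get_image("scene"); cv2.imwrite("pics/s1.png",cv2.resize(p[120:300,200:360,::-1],None,fx=3.3,fy=3.3))
E
```

```text
[ 0.49369746 -0.35870678  0.027868  ]
False
0.04038909956019225 [ 0.49301448 -0.35855828  0.02714743] [-0.61692806 -0.06994218  0.33467459]
0.040049126343910946 7.4667
0.03984455516347554 [0.49400605 0.16847087 0.09116311] 10.025
```

View pics/w_hold1.png

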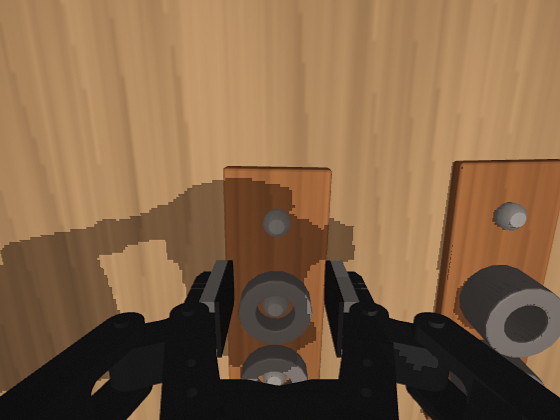

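View pics/s1.png

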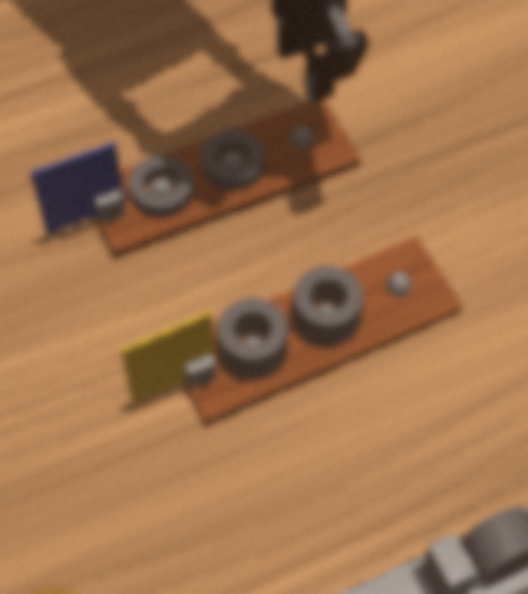

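The hold1 picture shows the gripper empty (the ring visible at (275,308) is the row's own core). I missed B, so I'll go back and look.

```bash
python3 - <<'E'
from h import *
command_gripper(.085)
r.move_straight((.4929,.1686,.18),speed=.3)
r.reach((.493,-.40,.18),Q); s=snap("v5"); print(s["time_s"],s["grip_width"])
try: print(topdisc("v5",(.493,-.3585),.06,.015))
except Exception as e: print(e)
E
```

```text
13.0833 0.08499055101681714
(array([ 0.4929, -0.359 ]), np.float64(0.0242), np.float64(0.0003), np.float64(0.0149), np.int64(1888))
```

View pics/w_v5.png

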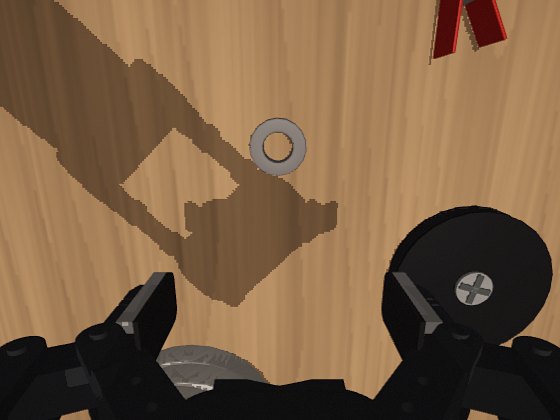

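```bash
python3 - <<'E'
from h import *
T=optics.camera_model("wrist")["tool_from_camera"]; K=optics.camera_model("wrist")["K"]
for tag in("v5","hold1"):
    p,d,M=load(tag); v,u=np.mgrid[:420,:560]
    P=np.dstack([(u-K[0,2])/K[0,0]*d,(v-K[1,2])/K[1,1]*d,d])@T[:3,:3].T+T[:3,3]
    mk=(abs(P[...,1])<.06)&(P[...,2]<.05)&(P[...,2]>-.05)&(abs(P[...,0])<.03)&(d>0)
    print(tag)
    for sgn in(-1,1):
        q=P[mk&(np.sign(P[...,1])==sgn)]; print(np.percentile(q,[0,2,50,98,100],axis=0).round(4))
E
```

```text
v5
[[-0.0111 -0.0565 -0.05  ]
 [-0.0098 -0.0551 -0.0492]
 [ 0.007  -0.0424 -0.0349]
 [ 0.0116 -0.0419 -0.0158]
 [ 0.0122 -0.0415 -0.0128]]
[[-0.0113  0.042  -0.05  ]
 [-0.0097  0.0424 -0.0492]
 [ 0.007   0.043  -0.035 ]
 [ 0.0116  0.0557 -0.0157]
 [ 0.0124  0.0567 -0.0132]]
hold1
[[-0.0122 -0.0516 -0.05  ]
 [-0.0095 -0.0431 -0.0497]
 [ 0.0076 -0.0227 -0.034 ]
 [ 0.0136 -0.0196 -0.0065]
 [ 0.0143 -0.0194 -0.0021]]
[[-0.0114  0.02   -0.05  ]
 [-0.0093  0.0201 -0.0497]
 [ 0.0077  0.0233 -0.0343]
 [ 0.0136  0.0434 -0.0066]
 [ 0.0143  0.0517 -0.0024]]
```

The depth image says the fingertips sit about 25 mm farther back than stated: at tool z ≈ -13 mm open and -2 mm at 40 mm opening. That explains passing over the core. I'll check by guarded descent.

```bash
python3 - <<'E'
from h import *
b=(.493,-.3588)
r.reach((*b,.07),Q); command_gripper(.068,30)
st=r.move_straight((*b,.001),speed=.06,max_force=6)
s=r.read_state(); print(st,s["eef_pos"],s["contact_force"],s["time_s"])
command_gripper(.03,30); s=r.read_state(); print(s["grip_width"],s["eef_pos"],s["contact_force"])
r.move_straight((*b,.05),speed=.15); s=snap("g1"); print(s["grip_width"],s["time_s"])
E
```

```text
False [ 0.49328381 -0.35903228  0.00149106] [-0.86040441  0.20585031  0.16361244] 15.2917
0.04909368303280504 [ 0.4932875  -0.35901581  0.00190022] [-0.85394735  1.28739872  5.39105332]
0.04893388097624263 16.0917
```

View pics/w_g1.png

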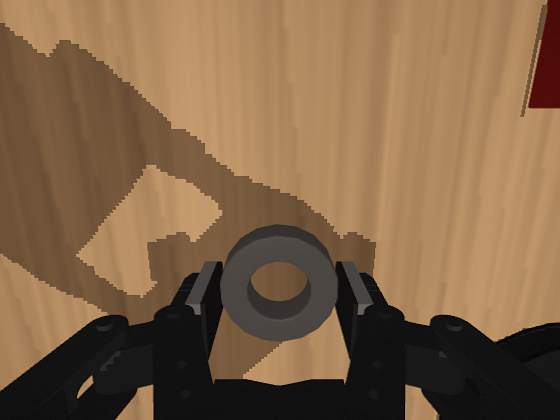

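B is gripped (49 mm wide, as it should be). I'll check its offset in hand, then place it.

```bash
python3 - <<'E'
from h import *
s=r.read_state(); print(s["eef_pos"])
print(topdisc("g1",s["eef_pos"][:2],.05,.016+.048,.006))
x,y=.4929,.1686
r.move_straight((.493,-.3588,.13),speed=.3)
r.reach((x,y,.13),Q)
r.move_straight((x,y,.045),speed=.2)
s=snap("g2"); print(s["eef_pos"],s["time_s"],s["grip_width"])
p,d,M=load("g2"); W=cloud(d,M)
print(topdisc("g2",(x,y),.05,.016+.043,.006))
E
```

```text
[ 0.49247684 -0.35831972  0.04904809]
(array([ 0.4933, -0.3561]), np.float64(0.0278), np.float64(0.0043), np.float64(0.0628), np.int64(8941))
[0.49356756 0.16824694 0.0454261 ] 19.0417 0.04864235523116512
(array([0.4939, 0.1707]), np.float64(0.0279), np.float64(0.0042), np.float64(0.0585), np.int64(8977))
```

View pics/w_g2.png

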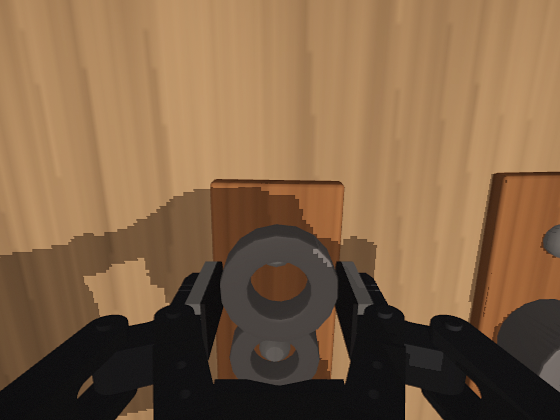

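```bash
python3 - <<'E'
from h import *
p,d,M=load("g2"); print(onplane("",[(280,288),(222,288),(338,288),(280,340),(280,237)],.0585,M).round(4))
r.move_straight((.4929,.1686,.0145),speed=.08,max_force=10)
s=snap("g3"); print(s["eef_pos"],s["contact_force"],s["time_s"],s["grip_width"])
E
```

```text
[[0.4945 0.1698 0.0585]
 [0.4706 0.1698 0.0585]
 [0.5184 0.1697 0.0585]
 [0.4945 0.1447 0.0585]
 [0.4944 0.1921 0.0585]]
[0.49275255 0.16857252 0.01385766] [-0.7262385  -0.21866223  5.70635694] 19.5417 0.04888215676189268
```

View pics/w_g3.png

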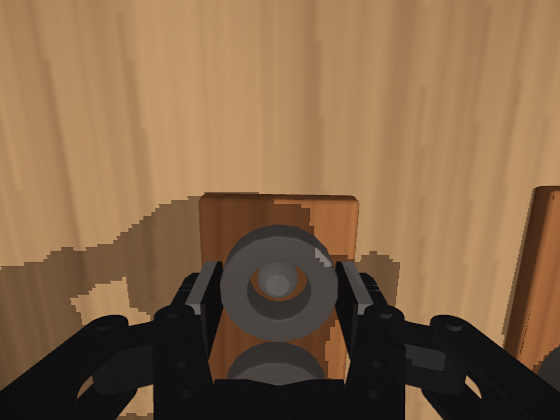

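```bash
python3 - <<'E'
from h import *
command_gripper(.07,30)
r.move_straight((.4929,.1686,.12),speed=.25)
r.reach((.48,.12,.20),Q); snap("c1"); print(topdisc("c1",(.4929,.1686),.035,.028))
a=(.4668,-.1428)
r.reach((*a,.13),Q)
st=r.move_straight((*a,.006),speed=.12,max_force=10); s=r.read_state(); print(st,s["eef_pos"],s["time_s"])
command_gripper(.03,30); s=r.read_state(); print(s["grip_width"],s["contact_force"])
r.move_straight((*a,.15),speed=.25); s=snap("g4"); print(s["grip_width"],s["time_s"])
E
```

```text
(array([0.493 , 0.1685]), np.float64(0.0241), np.float64(0.0003), np.float64(0.027), np.int64(1843))
False [ 0.46730838 -0.14290452  0.0066087 ] 23.2667
0.049407849214715006 [-0.91210661  0.34511252  4.26466595]
0.04967862120456047 24.3083
```

View pics/w_g4.png

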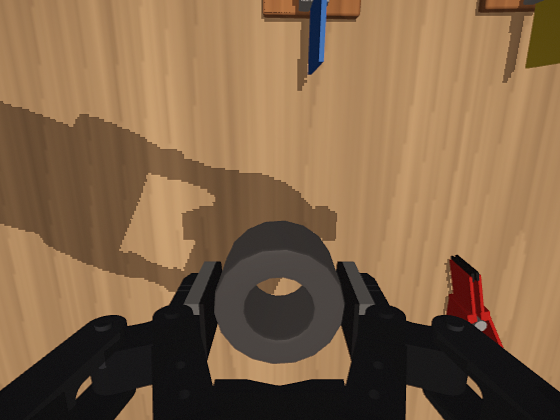

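```bash
python3 - <<'E'
from h import *
x,y=.6442,.1728
r.reach((x,y,.15),Q)
r.move_straight((x,y,.05),speed=.25)
st=r.move_straight((x,y,.017),speed=.08,max_force=10)
s=snap("g5"); print(st,s["eef_pos"],s["contact_force"],s["time_s"],s["grip_width"])
command_gripper(.07,30)
r.move_straight((x,y,.13),speed=.25)
# view clip and both boards
r.reach((.60,.08,.22),Q); s=snap("c2"); print(s["time_s"])
print(topdisc("c2",(.4929,.1686),.035,.028)); print(topdisc("c2",(.6444,.173),.035,.047))
r.reach((.63,-.27,.18),Q); s=snap("k1"); print(s["time_s"])
r.reach((.63,-.12,.18),Q); s=snap("k2"); print(s["time_s"])
E
```

```text
True [0.64444512 0.17280571 0.01765213] [-0.66175434  0.51017528  3.82445185] 26.7 0.049498355818235786
28.2917
(array([0.4941, 0.1681]), np.float64(0.0242), np.float64(0.0003), np.float64(0.0269), np.int64(1842))
(array([0.6442, 0.1724]), np.float64(0.0242), np.float64(0.0003), np.float64(0.046), np.int64(2083))
29.6667
30.3667
```

View pics/w_c2.png

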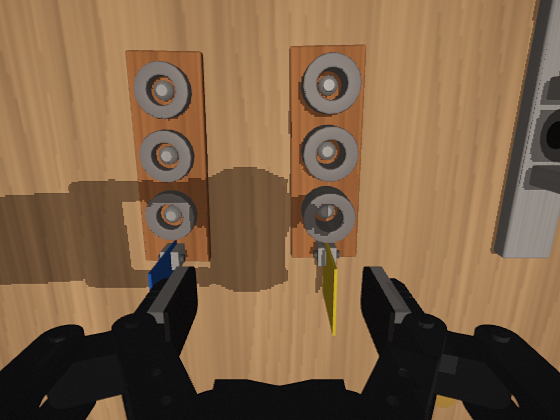

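View pics/w_k1.png

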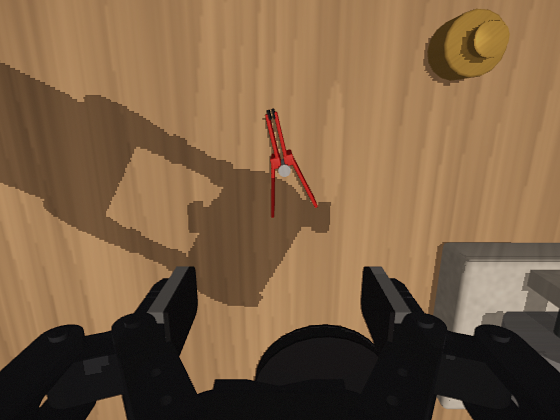

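View pics/w_k2.png

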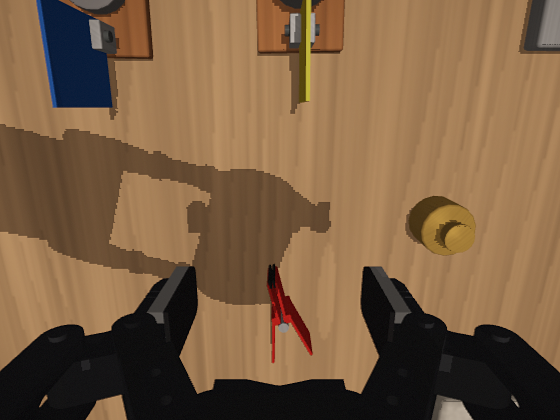

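Both cores are seated: centres within 1.5 mm of the pegs, with the tops at the right height. Next is a closer look at the clip, tips at about (270,112) in k1.

```bash
python3 - <<'E'
from h import *
p,d,M=load("k1"); W=cloud(d,M)
mk=(abs(W[...,2]-.036)<.006)&(abs(W[...,0]-.625)<.08)&(abs(W[...,1]+.24)<.08)
print(mk.sum(), np.percentile(W[mk],[1,50,99],axis=0).round(4))
v,u=np.nonzero(mk)
for a in range(v.min(),v.max()+1,6):
    uu=u[v==a]; 
    if len(uu): q=onplane("",[(uu.min()-.5,a),(uu.max()+.5,a)],.036,M); print(a,uu.min(),uu.max(),q[:,:2].round(4).tolist())
c=p[95:230,220:350,::-1].copy(); cv2.imwrite("pics/clipz.png",cv2.resize(c,None,fx=4.4,fy=4.4,interpolation=cv2.INTER_CUBIC))
c=(mk*255).astype(np.uint8)[95:230,220:350]; cv2.imwrite("pics/clipm.png",cv2.resize(c,None,fx=4.4,fy=4.4,interpolation=cv2.INTER_NEAREST))
E
```

```text
1068 [[ 0.621  -0.2826  0.0316]
 [ 0.6305 -0.2393  0.035 ]
 [ 0.6619 -0.1983  0.0371]]
109 271 273 [[0.6246, -0.1968], [0.6269, -0.1968]]
115 265 277 [[0.6199, -0.2013], [0.6301, -0.2013]]
121 266 278 [[0.6206, -0.2059], [0.6309, -0.2058]]
127 268 279 [[0.6221, -0.2105], [0.6317, -0.2105]]
133 269 281 [[0.6229, -0.2151], [0.6333, -0.2151]]
139 271 282 [[0.6245, -0.2198], [0.6341, -0.2198]]
145 272 284 [[0.6253, -0.2246], [0.6357, -0.2246]]
151 273 285 [[0.6261, -0.2294], [0.6366, -0.2293]]
157 274 292 [[0.6269, -0.2342], [0.6423, -0.2342]]
163 271 295 [[0.6244, -0.2391], [0.6448, -0.2391]]
169 271 298 [[0.6244, -0.244], [0.6474, -0.244]]
175 271 301 [[0.6243, -0.249], [0.6499, -0.249]]
181 271 304 [[0.6243, -0.254], [0.6525, -0.254]]
187 271 307 [[0.6243, -0.2591], [0.6551, -0.2591]]
193 271 310 [[0.6243, -0.2642], [0.6578, -0.2642]]
199 271 313 [[0.6243, -0.2694], [0.6604, -0.2694]]
205 271 316 [[0.6242, -0.2747], [0.6631, -0.2746]]
211 271 273 [[0.6242, -0.28], [0.6268, -0.2799]]
217 271 273 [[0.6242, -0.2853], [0.6267, -0.2853]]
```

View pics/clipz.png

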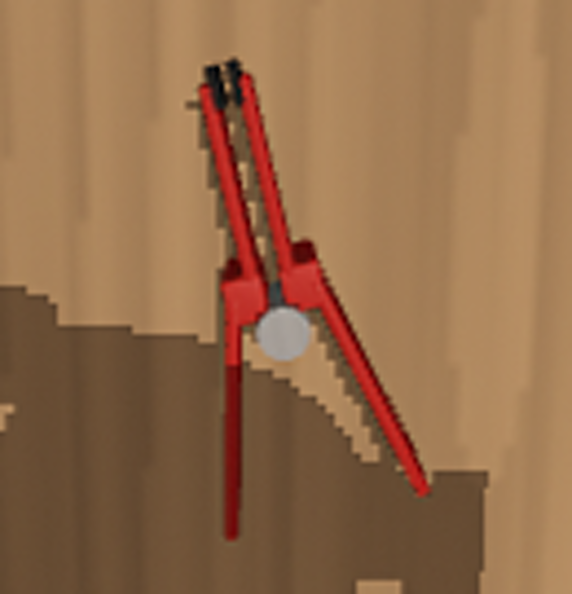

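View pics/clipm.png

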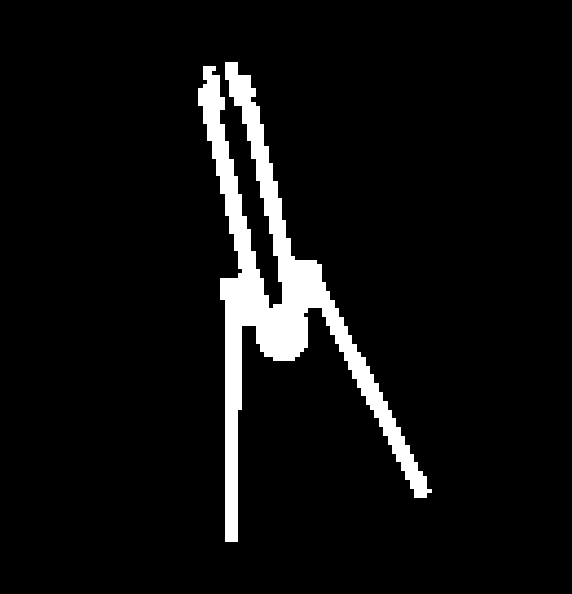

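```bash
python3 - <<'E'
from h import *
p,d,M=load("k1"); h=onplane("",[(284.3,170.7)],.036,M)[0]; print("hinge",h.round(4))
for t in("v3","v4","c2","k2"):
    p,d,M=load(t); W=cloud(d,M); hsv=cv2.cvtColor(p,cv2.COLOR_RGB2HSV)
    mk=(abs(hsv[...,0].astype(int)-28)<6)&(hsv[...,1]>150)&(abs(W[...,0]-.645)<.03)&(abs(W[...,1])<.06)
    w=W[mk]; top=w[w[:,2]>.0875]
    f=np.polyfit(top[:,1],top[:,0],1) if len(top)>5 else None
    print(t,mk.sum(),len(top),"ymin,max",np.percentile(top[:,1],[0,1,99]).round(4),"fit x=",f, "zmax",w[:,2].max().round(4), "x@-.04",np.polyval(f,-.04).round(4),"face x rng",np.percentile(w[:,0],[2,50,98]).round(4))
E
```

```text
hinge [ 0.6357 -0.2454  0.036 ]
v3 1557 364 ymin,max [-0.0414 -0.0408  0.0228] fit x= [-0.01655654  0.64760415] zmax 0.0938 x@-.04 0.6483 face x rng [0.6461 0.6469 0.6492]
v4 949 218 ymin,max [-0.0413 -0.04    0.023 ] fit x= [-0.0195257   0.64752495] zmax 0.0938 x@-.04 0.6483 face x rng [0.6461 0.6469 0.6491]
c2 793 246 ymin,max [-0.0413 -0.0409  0.0233] fit x= [-0.01807678  0.64761584] zmax 0.0933 x@-.04 0.6483 face x rng [0.6462 0.6469 0.6492]
k2 928 455 ymin,max [-0.0415 -0.0412  0.0138] fit x= [-0.01573398  0.64773848] zmax 0.0931 x@-.04 0.6484 face x rng [0.6463 0.6471 0.6496]
```

```bash
python3 - <<'E'
from h import *
for t in("v4","c2","v3","k2"):
    p,d,M=load(t); W=cloud(d,M); hsv=cv2.cvtColor(p,cv2.COLOR_RGB2HSV)
    mk=(abs(W[...,2]-.012)<.004)&(hsv[...,1]>110)&(W[...,0]>.6)&(W[...,0]<.69)&(W[...,1]>-.1)&(W[...,1]<.3)
    w=W[mk]; print(t,mk.sum(),np.percentile(w[:,:2],[.5,99.5],axis=0).round(4).tolist())
E
```

```text
v4 8035 [[0.6103, -0.0004], [0.6811, 0.2075]]
c2 7133 [[0.6104, -0.0009], [0.6814, 0.2076]]
v3 2497 [[0.6122, -0.0283], [0.682, 0.0704]]
k2 3161 [[0.6129, -0.002], [0.6821, 0.0348]]
```

```bash
python3 - <<'E'
from h import *
yaw=np.pi/2+.235; q=quat(yaw)
h=np.array([.6357,-.2454]); dr=np.array([-np.sin(.235),np.cos(.235)]); g=h-.026*dr
r.reach((*g,.10),q); command_gripper(.062,40)
st=r.move_straight((*g,.010),speed=.12,max_force=8)
s=r.read_state(); print(st,s["eef_pos"],s["time_s"])
command_gripper(.010,40); s=r.read_state(); print(s["grip_width"],s["contact_force"],s["time_s"])
snap("q1")
E
```

```text
False [ 0.64234496 -0.27098704  0.0108974 ] 32.2833
0.01833528668204575 [-1.1172831  -0.35091295  8.43386554] 32.7417
```

View pics/w_q1.png

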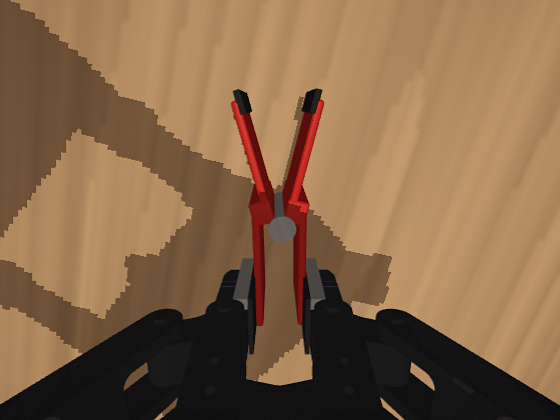

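The clip is gripped with the jaws fully spread, tips at about (241,98) and (313,97). I'll lift, turn to the card's direction, and measure the tips in the tool.

```bash
python3 - <<'E'
from h import *
s=r.read_state(); x,y,_=s["eef_pos"]
r.move_straight((x,y,.045),speed=.1)
q=quat(np.pi/2+.017)
r.move_straight((.6493,-.19,.045),q,speed=.12)
s=snap("q2"); print(s["eef_pos"],s["grip_width"],s["contact_force"],s["time_s"])
p,d,M=load("q2"); W=cloud(d,M)
mk=(W[...,2]>.055)&(W[...,2]<.085)&(W[...,1]>-.17)&(W[...,1]<-.09)&(abs(W[...,0]-.65)<.04)
print(np.percentile(W[mk],[1,50,99],axis=0).round(4))
for yy in np.arange(-.165,-.11,.006):
    w=W[mk&(abs(W[...,1]-yy)<.002)]; 
    if len(w): print(yy.round(3),w[:,0].min().round(4),w[:,0].max().round(4),((w[:,0].min()+w[:,0].max())/2).round(4),np.median(w[:,2]).round(4))
E
```

```text
[ 0.64913547 -0.190448    0.04462431] 0.017916703044751226 [-0.41498739 -1.28456852 -0.51704631] 34.125
[[ 0.6337 -0.1687  0.0556]
 [ 0.6499 -0.1474  0.0667]
 [ 0.6618 -0.1127  0.0687]]
-0.165 0.6391 0.6589 0.649 0.0668
-0.159 0.6392 0.659 0.6491 0.0674
-0.153 0.6378 0.6593 0.6486 0.0667
-0.147 0.6407 0.6563 0.6485 0.0664
-0.141 0.639 0.6579 0.6485 0.0665
-0.135 0.6372 0.659 0.6481 0.0665
-0.129 0.6356 0.6605 0.648 0.0665
-0.123 0.6337 0.6618 0.6477 0.0665
-0.117 0.6324 0.663 0.6477 0.0667
-0.111 0.6332 0.662 0.6476 0.0665
```

View pics/w_q2.png

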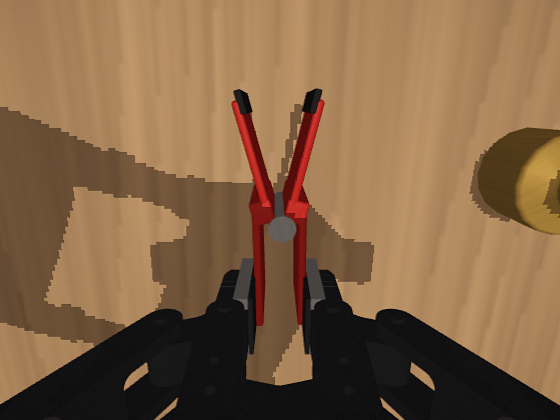

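```bash
python3 - <<'E'
from h import *
p,d,M=load("q2"); print("hinge",onplane("",[(282,229)],.068,M).round(4))
q=quat(np.pi/2+.017)
st=r.move_straight((.6496,-.093,.048),q,speed=.06,max_force=5)
r.hold(.3)
s=snap("q3"); print(st,s["eef_pos"],s["grip_width"],s["contact_force"],s["time_s"])
p,d=optics.get_image("scene"); cv2.imwrite("pics/s3.png",cv2.resize(p[190:290,200:360,::-1],None,fx=4.5,fy=4.5,interpolation=cv2.INTER_CUBIC))
p,d=optics.get_image("top"); cv2.imwrite("pics/t3.png",cv2.resize(p[150:290,190:380,::-1],None,fx=4,fy=4,interpolation=cv2.INTER_CUBIC))
E
```

```text
hinge [[ 0.6501 -0.1596  0.068 ]]
False [ 0.64959967 -0.09311661  0.04798221] 0.018142701630274507 [ 0.19235198 -0.30013731 -0.61358579] 36.2417
```

View pics/w_q3.png

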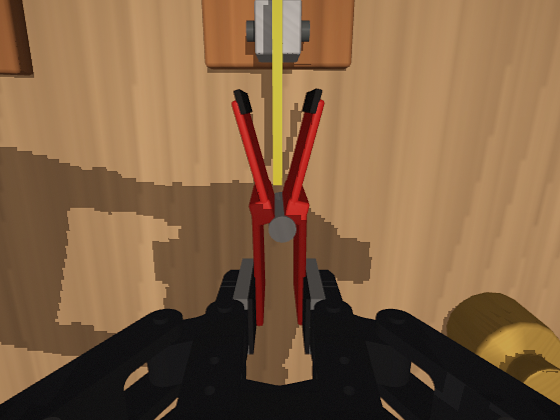

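View pics/s3.png

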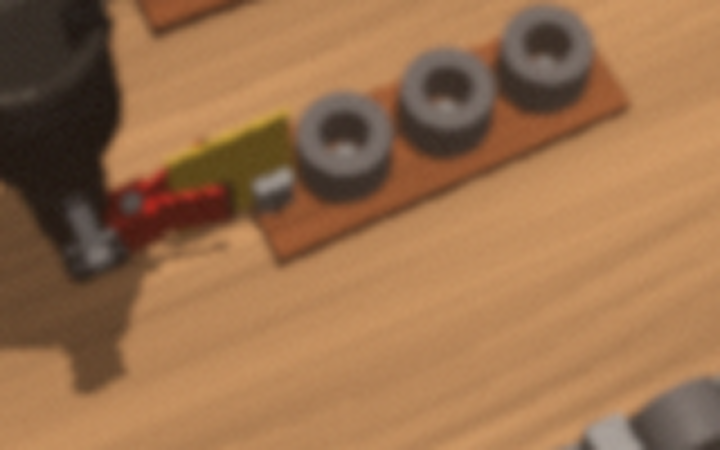

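View pics/t3.png

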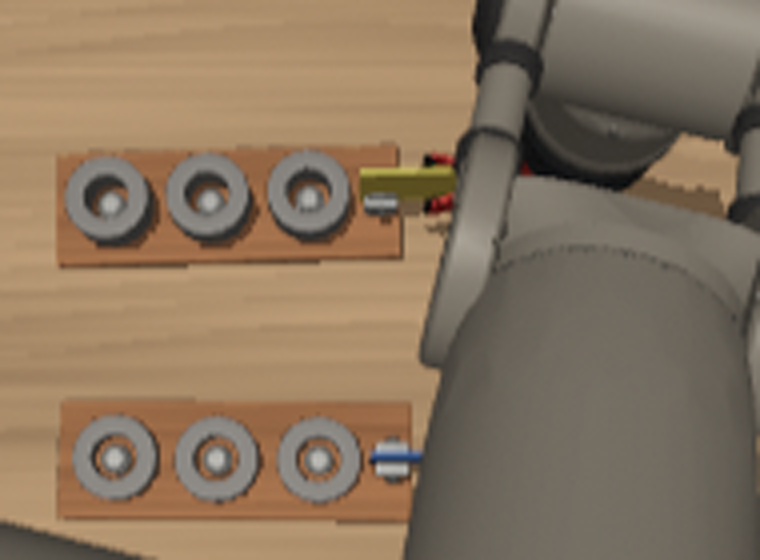

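The picture shows the card between the jaws. The hinge measures 5 mm farther forward in the grip than assumed (tips about 19 mm in), so I'll back off 4 mm and do final checks.

```bash
python3 - <<'E'
from h import *
q=quat(np.pi/2+.017)
r.move_straight((.6496,-.097,.048),q,speed=.04); r.hold(.5)
s=snap("q4"); print(s["eef_pos"],s["grip_width"],s["contact_force"],np.abs(s["dq"]).max(),s["time_s"])
p,d,M=load("q4"); W=cloud(d,M); hsv=cv2.cvtColor(p,cv2.COLOR_RGB2HSV)
yel=(abs(hsv[...,0].astype(int)-28)<6)&(hsv[...,1]>150)&(W[...,2]>.086)
w=W[yel]; f=np.polyfit(w[:,1],w[:,0],1); e=w[:,1].min(); print("card",f,e)
mk=(W[...,2]>.062)&(W[...,2]<.080)&(W[...,1]>-.06)&(abs(W[...,0]-.65)<.04)&~yel
zt=np.median(W[mk][:,2]); print("clip top z",zt,"underside",zt-.036,"tip z",zt-.018)
hinge=onplane("",[(282,229)],zt,M)[0]; print("hinge",hinge)
print("jaw end ymax",np.percentile(W[mk][:,1],99.5))
t=hinge[1]+.042*np.cos(.25); print("tip y past edge", t-e)
w=W[mk&(abs(W[...,1]-t)<.002)]; c=np.polyval(f,t)
l=w[w[:,0]<c]; rr=w[w[:,0]>c]; print("tips rel card mid, inner/outer", (l[:,0].max()-c, l[:,0].min()-c),(rr[:,0].min()-c,rr[:,0].max()-c))
E
```

```text
[ 0.64959269 -0.09694249  0.0480001 ] 0.018100837185090778 [ 0.70706706  0.04962266 -1.68847829] 0.001271956019845673 37.1417
card [-0.01625483  0.64780376] -0.04184441742478252
clip top z 0.06998839563253141 underside 0.033988395632531414 tip z 0.05198839563253141
hinge [ 0.65062384 -0.06656672  0.0699884 ]
jaw end ymax -0.018506761544826066
tip y past edge 0.01597201562513901
tips rel card mid, inner/outer (np.float64(-0.010324968871947782), np.float64(-0.015073260905140717)) (np.float64(0.010450511557297038), np.float64(0.014991550406797671))
```

View pics/w_q4.png

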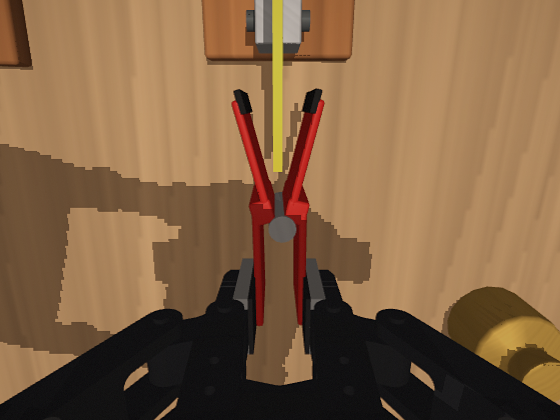

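The tips are 16 mm in and ±10.4 mm from the card's mid-plane, at 52 mm height (card middle is 53). Handing in.

```bash
python3 - <<'E'
from h import *
r.finish_job(); print(r.read_state()["time_s"])
E
```

```text
the job is handed in; nothing more can be done
the job is handed in; nothing more can be done
```

Both stray cores are on their matching pegs, and I handed the job in with the clip held open round the yellow card's free edge. The robot's clock read 37 s of the 67 s allowed; the hand-in gave no verdict.

**Cores:** After letting go, the low core's centre measured 1.3 mm from its peg and the tall core's 0.6 mm. Both tops were within about 1 mm of the expected height.

**Clip (last picture):**
- **Tips:** They are about 16 mm in past the card's edge and about 10.4 mm either side of its mid-plane. They sit 52 mm above the table; the card's middle is at 53 mm.
- **Clearance:** The clip's underside is about 34 mm off the table. The arm felt only about 1.8 N, close to its unloaded reading, and the picture shows a clear gap to the card and the board.
- **Opening:** The jaws are at their stop. I read this from the grip width (18 mm, where fully open should be about 20) and the picture, not from the joint itself.

**What went wrong or disagreed:**
- My first grasp of the low core missed. The fingertips measured about 25 mm farther back than the stated 25 mm ahead of the TCP, so the fingers closed above the core. I corrected the heights from the depth image, and every later grasp held.
- The hinge sat 5 mm farther forward in the grip than I assumed. I backed off 4 mm to bring the tips from about 19 mm in to 16 mm.

I did not re-measure the weight, loupe and pencil pot at the end. The arm's path never came near them, and no unexpected force showed.

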